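# Clamp a glued adapter case in a ratchet clamp

### The job

The glued adapter case (black with a white end, a thin yellow seam between) stands in a slot of the grey rack: take it out and stand it on the blue ratchet clamp's base, lengthwise between the jaws; the rack leaves only its ends free to grip and the jaws only its sides, so put it down on the bench in between and take it again the other way. Let go of it, then close the clamp by pumping the red T-handle in full strokes, one tooth each, until the case has pushed the orange sprung pad in by a third to three quarters of its 14 mm travel, never to its stop, and let go of the handle. Move the jaw with the handle only, and leave everything else where it stands.

Things in the scene. Friction and masses are not known exactly. Their poses are not given: they have to be found in the camera images.
- case_center (a point): centre (half-way up) of the loose adapter case: a rounded box 64 mm long (its x), 42 mm wide (its y), 40 mm high (z up), 0.12 kg, black with a white end at +x and a yellow seam between. It starts upright in any one of the rack's three slots, its x along the rack's x. Which end points to the fixed jaw does not matter
- rack: fixed grey rack, origin under its centre. Floor 4 mm thick; four walls 7 mm thick, 50 mm long along its x, tops 46 mm above the bench, make three slots 49 mm wide centred at y = -56, 0, +56 mm. The case overhangs the walls by 7 mm at both ends, where it can be gripped; its sides are between the walls. The other slots hold cap_a and cap_b. A big fixed tray stands close behind
- nest (a point): point on the top of the fixed clamp's base plate, 6 mm above the bench, where the middle of the case's underside comes to lie once clamped. x: along the clamp from the lever to the fixed jaw, z up. Plate: 62 mm wide, x = -184 to 52 mm. Fixed jaw: face at x = 32 mm, 50 mm wide, top 52 mm above the bench. Blue ratchet housing: x = -175 to -99 mm, 30 mm wide, 80 mm high
- pad_face (a point): middle of the face of the orange sprung pad on the sliding jaw, 28 mm above the bench, axes as nest. The pad is 46 mm wide, its top 51 mm above the bench. The case goes between it and the fixed jaw's face; at the start they are 74 to 86 mm apart. The blue jaw behind it is 48 mm wide, top 52 mm above the bench, its back 34 mm behind the pad's face
- jaw (a joint): travel of the sliding jaw towards the fixed jaw in m, 0 to 0.060; starts at 0.002 to 0.014. Each full stroke carries it on to the next ratchet stop (0.0045, 0.0105, 0.0165, 0.0225, 0.0285, 0.0345); it does not come back by more than 1 mm and slides stiffly (18 N). The pad meets the seated case at 0.024, after pushing it along if need be
- pad (a joint): how far the pad is pushed into the jaw against its springs, in m: 0 free, 0.014 at its stop (3 N at first, then 500 N/m more). It should end between 0.0025 and 0.0120, as at the jaw's stop 0.0285 (pad 0.0045) or one tooth more (0.0105); two more are too many
- lever (a joint): lever angle in rad: 0 with the handle leaning 0.18 rad towards the jaws (start of a stroke: the pawl falls behind the next tooth), 0.36 with it leaning 0.18 rad away from them (end of the stroke: jaw one tooth on). Stops at both ends. About 9 N at the handle to drive, 1.5 N to go back; no return spring, stays where it is left. Starts at 0 to 0.25
- handle (a point): centre of the red bar of the T-handle, 17 mm thick and 76 mm long, lying level across the clamp's axis (along its y), about 170 mm above the bench, 100 mm from the lever's pin; below it is a steel stem 10 mm thick
- lever_pin (a point): centre of the pin about which the lever turns, 130 mm behind nest on the clamp's axis, 70 mm above the bench
- cap_a: loose white cap, 46 x 46 x 43 mm, in a slot of the rack; leave it there; origin under its centre
- cap_b: loose white cap, 46 x 46 x 43 mm, in a slot of the rack; leave it there; origin under its centre
- cap_c: loose white cap, 46 x 46 x 43 mm, on the bench; leave it alone; origin under its centre
- cup: loose steel cup, 64 mm wide, 35 mm high, on the bench; leave it alone; origin under its centre
- bottle: loose white solvent bottle with a blue top, 60 mm wide, 126 mm high, on the bench; leave it alone; origin under its centre
- tape: loose roll of brown tape, 96 mm wide, 48 mm high, on the bench; leave it alone; origin under its centre
- spool: loose spool of solder with black flanges, 55 mm wide, 40 mm high, on the bench; leave it alone; origin under its centre

How it is judged:
By the outcome, as a careful person would: the job done as asked, in the order asked, and still so for the second after the job is handed in, with the robot touching nothing.
It also fails if it takes over 67 s, if anything falls off the work surface, if the arm or the gripper's body presses on something with over 40 N, if the wrist force passes 120 N, or if a joint passes its speed limit or range.

### The arm

A 6-joint arm with a two-finger parallel gripper is mounted at the origin on a cart in front of the work surface, level with it; the furniture and walls round the work are solid. World frame = base frame: x ahead of the robot, y to its left, z up, the work surface at z = 0. Lengths are in m, angles in rad, forces in N, time in s.
With the tool pointing down it reaches from about 0.35 to 0.85 m from the base axis. Payload 8.1 kg.
Tool frame: the origin (TCP) lies where the fingers leave the gripper's body, on its centre line; the fingertips stand 84 mm ahead of it and the grasp point (between the pads) lies 65 mm ahead of it; z points along the fingers, y is the line along which they close (so a half turn about z gives the same grasp; the last joint's range is limited). The gripper opens to 93 mm and grips with 3 to 60 N. Pads are 15 mm wide; open, the fingers measure 128 mm over their backs; the gripper's body (75 mm by 188 mm) begins 65 mm behind the grasp point.
Start: joints at [-1.271, 0.13, 1.488, -0, 1.523, -0.085], TCP at [0.225, -0.556, 0.303] pointing down, gripper open.
Joint ranges: [-2.96, 2.96], [-0.89, 2.26], [0.02, 2.5], [-1.34, 4.48], [0, 2.73], [-2.66, 2.66]. Speed limits (rad/s): [2.39, 2.39, 2.79, 3.14, 3.14, 3.14].

### API

Orientations are given as a rotation vector (axis times angle).
In Python, from plant import robot gives the robot as it stands.
- The arm moves only by the shell command python3 -m jog 'ROWS' [FORCE]. ROWS is text: rows parted by semicolons, each of 5 numbers parted by spaces: the opening, from 0 (shut) to 1 (fully open), then the shift along the tool's x, y, z in m, then the turn about the tool's z in degrees. A call has 1 to 10 rows; each row shifts and turns the commanded pose from where the row before left it, along the tool's axes as they then stand; what a row does not reach is not made up. A row lasts 1/12 s, in which the tool goes at most 41.7 mm and 7.16 degrees, less where a joint would pass 70% of its speed; a pose out of reach is approached as far as the arm can. A call with a gripper value outside its range is refused whole. The fingers move at their own pace and stop on an object; FORCE is the grip in N (left out, the last holds). Time passes only in rows, so rows that do not move let the fingers close. It gives the time, the measured TCP pose, the force, the opening and the grip force at its end, in the units of the state.
- robot.read_state(): the state, without advancing time (a new reading comes with each control period).
- robot.read_camera(name): name is "side" or "top" or "wrist"; returns a dict with "color" (384x512x3 uint8, red, green, blue), "intrinsics" (3x3 intrinsics, pixels), "pose" (4x4, takes a point from camera to world coordinates); the wrist camera has in their place "tool_from_camera" (4x4, takes a point from camera to tool coordinates, whose origin is the TCP and whose axes are the flange's). Camera axes: x right, y down, z forward; pixel columns grow to the right and rows downward; lengths in m; the calibration is good to about 2 mm. A picture is of the moment at which its call begins: read the wrist's pose just before it. There is no depth.
- robot.close_job(): hands the job in; it is judged then, once.
The state is a dict: "t": time; "q": joint angles; "dq": joint speeds; "joint_torque": joint torques, N m; "tool_pos": TCP position; "orientation": TCP orientation; "force": force on the tool from outside, world axes, zero at the start; "wrist_torque": the same for the moment, N m; "opening": finger opening in m; "gripper_force": force on a finger pad.
Only numpy, scipy, OpenCV 4.12 (cv2) and the standard library are available. Lean on these libraries where they do the work, as an engineer would, in place of code of your own. Each camera call takes 0.05 s, during which the arm holds its last target. There are 200 camera calls.

## Working session

There is one attempt and no reset: what is moved stays moved. The work goes in short steps, Python scripts to look and compute and a shell command to move; the robot and the scene stay as the last step left them, time stands still between calls to the robot, and variables do not carry over. Pictures are saved under pics/ and viewed, at most 10 in all, crops included, and the job is handed in when it is done.

```bash
ls; mkdir -p pics; cat > h.py <<'E'
import numpy as np, cv2
from scipy.spatial.transform import Rotation as R
from plant import robot
def tool():
    s=robot.read_state(); T=np.eye(4); T[:3,:3]=R.from_rotvec(s["orientation"]).as_matrix(); T[:3,3]=s["tool_pos"]; return T
def cam(name):
    T=tool(); c=robot.read_camera(name)
    P=np.array(c["pose"]) if "pose" in c else T@np.array(c["tool_from_camera"])
    return c["color"],np.array(c["intrinsics"]),P
def save(name,f):
    im,K,P=cam(name); cv2.imwrite(f"pics/{f}.png",im[:,:,::-1]); np.savez(f"pics/{f}.npz",im=im,K=K,P=P); return im,K,P
def load(f):
    d=np.load(f"pics/{f}.npz"); return d["im"],d["K"],d["P"]
def ray(K,P,uv):
    d=P[:3,:3]@np.linalg.solve(K,[uv[0],uv[1],1.]); return P[:3,3],d/np.linalg.norm(d)
def onz(K,P,uv,z):
    o,d=ray(K,P,uv); return o+d*(z-o[2])/d[2]
def tri(*obs):
    A=np.zeros((3,3));b=np.zeros(3)
    for K,P,uv in obs:
        o,d=ray(K,P,uv); M=np.eye(3)-np.outer(d,d); A+=M;b+=M@o
    p=np.linalg.solve(A,b)
    return p,[round(float(np.linalg.norm((np.eye(3)-np.outer(ray(*o)[1],ray(*o)[1]))@(p-o[1][:3,3]))),4) for o in obs]
def proj(K,P,X):
    c=P[:3,:3].T@(np.array(X)-P[:3,3]); u=K@c; return u[:2]/u[2]
E
python3 - <<'E'
from h import *
a=save("top","top0")[0]; b=save("side","side0")[0]
s=robot.read_state(); print(s["t"],s["tool_pos"],s["orientation"],s["opening"])
for n in("top0","side0"): print(load(n)[2].round(3).tolist())
E
```

```text
pics
0.1 [ 0.22513763 -0.55576498  0.30181148] [-3.08205291e+00 -6.00404785e-01  2.63835813e-04] 0.09307282419109028
[[-0.003, -0.976, 0.217, 0.29], [-1.0, 0.002, -0.005, -0.057], [0.004, -0.217, -0.976, 1.517], [0.0, 0.0, 0.0, 1.0]]
[[-0.874, -0.273, 0.403, -0.038], [-0.486, 0.525, -0.698, 1.023], [-0.021, -0.806, -0.591, 1.05], [0.0, 0.0, 0.0, 1.0]]
```

View pics/top0.png

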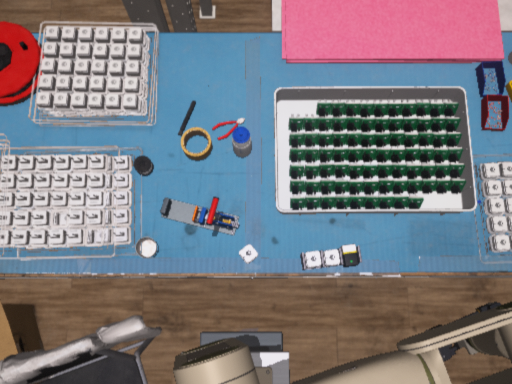

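View pics/side0.png

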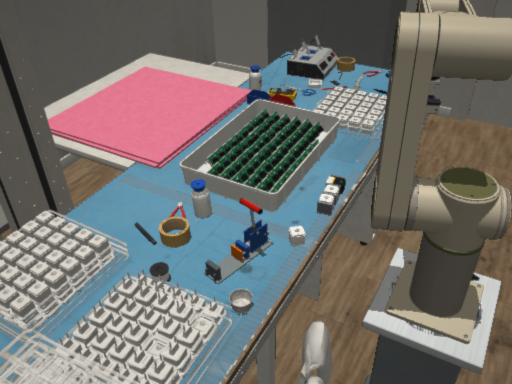

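Top: the case (black, white and yellow) is at about (350,255) in the rack's right slot, and caps are at (312,260) and (332,258). The clamp runs from the fixed jaw at (166,207) to the housing at (228,222), with the red bar near (213,208). Side: case at (331,193), handle at (250,206). I'll enlarge both areas.

```bash
python3 - <<'E'
from h import *
a=load("top0")[0]; b=load("side0")[0]
c=lambda im,x,y,w,h,s: cv2.resize(im[y:y+h,x:x+w],(w*s,h*s),interpolation=cv2.INTER_CUBIC)
A=c(a,150,185,100,66,4); B=c(a,290,235,80,50,5); C=c(b,200,190,80,100,4); D=c(b,280,165,80,60,4)
out=np.zeros((600,800,3),np.uint8)
out[:264,:400]=A; out[:250,400:800]=B; 
C=c(b,200,190,80,100,3);out[270:570,:240]=C; out[270:510,400:720]=D
cv2.imwrite("pics/crop0.png",out[:,:,::-1])
# colour masks
for n in("top0","side0"):
    im=load(n)[0]; hsv=cv2.cvtColor(im,cv2.COLOR_RGB2HSV)
    for col,lo,hi in(("red",(0,170,120),(5,255,255)),("red2",(174,170,100),(180,255,255)),("orange",(7,170,150),(18,255,255)),("yellow",(23,120,120),(35,255,255))):
        m=cv2.inRange(hsv,lo,hi); k,l,st,ce=cv2.connectedComponentsWithStats(m)
        for i in range(1,k):
            if st[i,4]>=4 and 140<ce[i][0]<400 and 150<ce[i][1]<300: print(n,col,st[i].tolist(),ce[i].round(1).tolist())
E
```

```text
top0 red [208, 199, 8, 24, 51] [211.7, 211.7]
top0 red2 [207, 198, 11, 25, 68] [212.8, 207.8]
top0 red2 [209, 219, 4, 5, 12] [210.4, 221.3]
top0 orange [193, 207, 4, 14, 22] [194.4, 213.1]
top0 yellow [343, 251, 14, 3, 19] [349.6, 252.2]
side0 red [241, 199, 19, 13, 84] [249.9, 204.8]
side0 red [170, 208, 8, 9, 14] [173.2, 212.5]
side0 red [183, 212, 2, 6, 8] [183.4, 214.8]
side0 red2 [181, 208, 3, 4, 6] [181.8, 209.7]
side0 orange [231, 245, 11, 7, 18] [236.2, 248.1]
side0 yellow [332, 177, 3, 7, 7] [333.1, 180.0]
```

View pics/crop0.png

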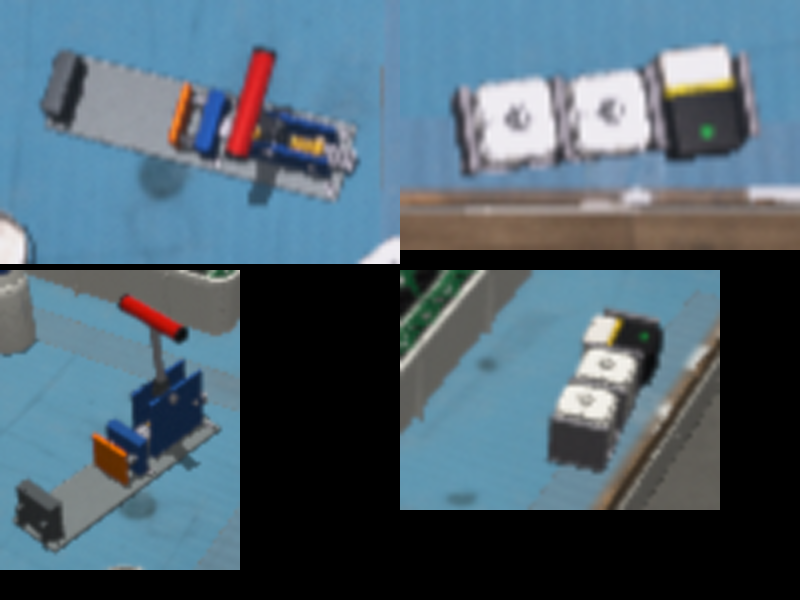

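The crop shows the case with its white end up (+x world), its top centre at about top px (351,255.6). In the clamp, the fixed jaw is at about (166,207), the pad's top at (195,213) and the red bar runs from (216,198) to (210,223). Next I'll turn these into coarse positions.

```bash
python3 - <<'E'
from h import *
t=load("top0");s=load("side0")
o=lambda uv,z: onz(t[1],t[2],uv,z).round(3).tolist()
print("case",o((351,255.6),.044)); 
print("capL,M",o((319,258.5),.047),o((331,258),.047))
print("fixedjaw top mid",o((167.5,206),.052),"pad top",o((195,213.5),.051))
print("yellow tri",tri((t[1],t[2],(349.6,252.2)),(s[1],s[2],(333.1,180))))
print("bar ends",tri((t[1],t[2],(216,198.5)),(s[1],s[2],(241.5,199.5))),tri((t[1],t[2],(210,223.5)),(s[1],s[2],(260,211.5))))
print("other: spool",o((147,166),.04),"cup",o((148,247),.03),"capc",o((249,253),.043),"bottle",o((242,136),.126),"tape",o((197,143),.048))
st=robot.read_state();print(R.from_rotvec(st["orientation"]).as_matrix().round(3).tolist())
c=robot.read_camera("wrist");print(np.array(c["tool_from_camera"]).round(3).tolist(),np.array(c["intrinsics"]).tolist())
E
```

```text
case [0.428, -0.348, 0.044]
capL,M [0.419, -0.252, 0.047] [0.42, -0.287, 0.047]
fixedjaw top mid [0.578, 0.203, 0.052] pad top [0.555, 0.119, 0.051]
yellow tri (array([ 0.43781181, -0.34430388,  0.04283106]), [0.0, 0.0])
bar ends (array([0.57581344, 0.04726532, 0.17263092]), [0.0006, 0.0006]) (array([0.5060292 , 0.06323948, 0.16501638]), [0.0001, 0.0001])
other: spool [0.707, 0.273, 0.04] cup [0.457, 0.261, 0.03] capc [0.436, -0.044, 0.043] bottle [0.775, -0.024, 0.126] tape [0.779, 0.119, 0.048]
[[0.927, 0.375, -0.0], [0.375, -0.927, 0.002], [0.0, -0.002, -1.0]]
[[-0.001, -0.964, -0.265, 0.073], [1.0, -0.001, 0.0, -0.0], [-0.001, -0.265, 0.964, -0.083], [0.0, 0.0, 0.0, 1.0]] [[269.140551356703, 0.0, 259.2590653705615], [0.0, 269.140551356703, 191.47332120530135], [0.0, 0.0, 1.0]]
```

```bash
cat >> h.py <<'E'
def yawx():
    T=tool(); return np.degrees(np.arctan2(T[1,0],T[0,0]))
def go(xyz,yaw,n):
    """row (tool axes) to be repeated n times to bring TCP to xyz with tool x at world angle yaw (deg)"""
    T=tool(); a=yawx(); turn=-((yaw-a+180)%360-180)/n
    S=np.zeros((2,2))
    for k in range(n):
        b=np.radians(a-turn*k); S+=[[np.cos(b),np.sin(b)],[np.sin(b),-np.cos(b)]]
    d=np.linalg.solve(S,np.array(xyz[:2])-T[:2,3]); dz=-(xyz[2]-T[2,3])/n
    print("n",n,"row: %.4f %.4f %.4f %.2f"%(*d,dz,turn),"  step mm %.1f"%(1e3*np.hypot(np.hypot(*d),dz)))
def where():
    s=robot.read_state(); print("t %.2f tcp %s yawx %.2f open %.4f F %s tilt %s"%(s["t"],np.round(s["tool_pos"],4),yawx(),s["opening"],np.round(s["force"],1),tool()[:2,2].round(4)))
E
python3 - <<'E'
from h import *
t=load("top0");s=load("side0")
o=lambda uv,z: onz(t[1],t[2],uv,z).round(3).tolist()
print("tray corner",tri((t[1],t[2],(276,212)),(s[1],s[2],(283,200))), o((276,212),.05))
where()
go((.41,-.348,.28),97.6,12)
E
```

```text
tray corner (array([ 0.54279027, -0.12911695,  0.06661491]), [0.0138, 0.0138]) [0.559, -0.126, 0.05]
t 0.15 tcp [ 0.2252 -0.5558  0.3019] yawx 22.05 open 0.0930 F [ 0.3 -0.1  0.4] tilt [-0.0004  0.0013]
n 12 row: 0.0247 0.0036 0.0018 -6.30   step mm 25.0
```

```bash
python3 -m jog '1 .0247 .0036 .0018 -6.3;1 .0247 .0036 .0018 -6.3;1 .0247 .0036 .0018 -6.3;1 .0247 .0036 .0018 -6.3;1 .0247 .0036 .0018 -6.3;1 .0247 .0036 .0018 -6.3;1 .0247 .0036 .0018 -6.3;1 .0247 .0036 .0018 -6.3;1 .0247 .0036 .0018 -6.3;1 .0247 .0036 .0018 -6.3'; python3 -m jog '1 .0247 .0036 .0018 -6.3;1 .0247 .0036 .0018 -6.3;1 0 0 0 0'
python3 - <<'E'
from h import *
where(); im,K,P=save("wrist","w1")
hsv=cv2.cvtColor(im,cv2.COLOR_RGB2HSV); m=cv2.inRange(hsv,(22,120,110),(36,255,255))
k,l,st,ce=cv2.connectedComponentsWithStats(m)
for i in range(1,k):
    if st[i,4]>20: print(st[i],ce[i])
E
```

```text
t: 0.98
tool_pos: [0.402, -0.3958, 0.2842]
orientation: [-2.309, -2.13, -0.0]
force: [0.4, -0.1, 0.4]
opening: 0.0932
gripper_force: 0.0
t: 1.23
tool_pos: [0.4107, -0.3442, 0.2803]
orientation: [-2.056, -2.372, -0.002]
force: [-0.4, 0.2, -0.6]
opening: 0.0929
gripper_force: 0.0
t 1.23 tcp [ 0.4107 -0.3442  0.2803] yawx 98.18 open 0.0929 F [-0.4  0.2 -0.6] tilt [-0.0007  0.0027]
[279 164   6  35 105] [281.62857143 181.36190476]
```

View pics/w1.png

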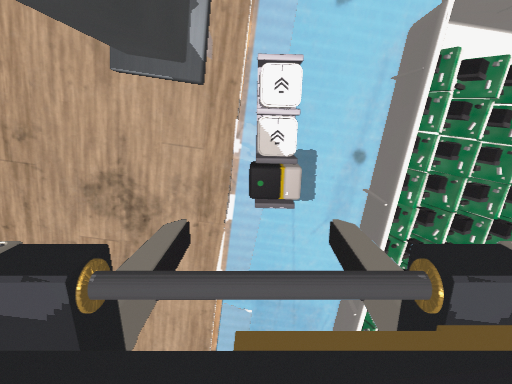

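The wrist view shows the case at about (275,181) with its black end at column 250, white end at 301, and the seam at (281.6,181.4). The rack runs straight up the picture, with a cap (277,136) next to the case. The tray wall is right of column 400.

```bash
python3 - <<'E'
from h import *
im,K,P=load("w1"); t=load("top0"); s=load("side0")
for r in (172,181,190): print(r,[(c,im[r,c].tolist()) for c in list(range(246,252))+list(range(297,305))])
hsv=cv2.cvtColor(im,cv2.COLOR_RGB2HSV); m=cv2.inRange(hsv,(22,120,110),(36,255,255)); m[:150]=0;m[210:]=0
ys,xs=np.nonzero(m)
p=np.polyfit(ys,xs,1); print("seam slope",p, ys.min(),ys.max())
a=onz(K,P,(np.polyval(p,164),164),.044);b=onz(K,P,(np.polyval(p,198),198),.044)
print(a,b,np.linalg.norm(a-b),"yaw case",np.degrees(np.arctan2(*(a-b)[[1,0]]))-90)
print("seam wrist+side",tri((K,P,(281.6,181.4)),(s[1],s[2],(333.1,180))),tri((K,P,(281.6,181.4)),(t[1],t[2],(349.6,252.2))),tri((K,P,(281.6,181.4)),(t[1],t[2],(349.6,252.2)),(s[1],s[2],(333.1,180))))
for z in(.044,): print(onz(K,P,(249.5,181),z),onz(K,P,(301,181),z))
E
```

```text
172 [(246, [153, 198, 225]), (247, [154, 198, 224]), (248, [139, 178, 206]), (249, [54, 66, 73]), (250, [37, 34, 35]), (251, [42, 42, 41]), (297, [201, 189, 183]), (298, [198, 187, 180]), (299, [192, 180, 174]), (300, [173, 164, 158]), (301, [148, 144, 144]), (302, [84, 118, 138]), (303, [81, 116, 136]), (304, [81, 116, 136])]
181 [(246, [149, 188, 218]), (247, [150, 190, 219]), (248, [134, 172, 198]), (249, [42, 46, 53]), (250, [34, 34, 35]), (251, [42, 40, 43]), (297, [199, 187, 181]), (298, [194, 182, 176]), (299, [181, 170, 165]), (300, [162, 155, 153]), (301, [90, 114, 127]), (302, [84, 117, 134]), (303, [82, 117, 134]), (304, [82, 118, 135])]
190 [(246, [148, 189, 217]), (247, [148, 189, 218]), (248, [132, 169, 197]), (249, [42, 48, 53]), (250, [37, 35, 36]), (251, [41, 38, 41]), (297, [192, 182, 175]), (298, [185, 173, 167]), (299, [166, 158, 154]), (300, [123, 132, 137]), (301, [84, 119, 138]), (302, [87, 120, 139]), (303, [87, 119, 138]), (304, [86, 119, 137])]
seam slope [-4.05244010e-02  2.88978154e+02] 164 198
[ 0.43425749 -0.32013074  0.044     ] [ 0.43952465 -0.36229928  0.044     ] 0.042496215207667845 yaw case 7.119793346327754
seam wrist+side (array([ 0.43669476, -0.34110746,  0.04518593]), [0.0, 0.0]) (array([ 0.44719831, -0.36147291, -0.04660789]), [0.0004, 0.0004]) (array([ 0.43729719, -0.34276405,  0.04389373]), [0.0014, 0.0014, 0.0001])
[ 0.39809263 -0.34638443  0.044     ] [ 0.46018506 -0.33752413  0.044     ]
```

```bash
python3 - <<'E'
from h import *
go((.429,-.342,.25),97.3,2); go((.429,-.342,.095),97.3,7)
E
```

```text
n 2 row: 0.0007 0.0095 0.0153 0.26   step mm 18.1
n 7 row: 0.0002 0.0027 0.0265 0.08   step mm 26.7
```

```bash
python3 -m jog '1 .0007 .0095 .0153 .26;1 .0007 .0095 .0153 .26;1 0 0 .025 0;1 0 0 .025 0;1 0 0 .025 0;1 0 0 .025 0;1 0 0 .01 0;1 0 0 0 0'
python3 - <<'E'
from h import *
where(); go((.429,-.342,.095),97.3,2); im,K,P=save("wrist","w2")
hsv=cv2.cvtColor(im,cv2.COLOR_RGB2HSV); m=cv2.inRange(hsv,(22,120,110),(36,255,255)); m[:100]=0
k,l,st,ce=cv2.connectedComponentsWithStats(m)
for i in range(1,k):
    if st[i,4]>20: print(st[i],ce[i],onz(K,P,ce[i],.044))
E
```

```text
t: 1.95
tool_pos: [0.427, -0.3434, 0.1373]
orientation: [-2.078, -2.349, -0.0]
force: [-0.3, 0.2, 0.3]
opening: 0.0927
gripper_force: 0.0
t 1.95 tcp [ 0.427  -0.3434  0.1373] yawx 97.01 open 0.0927 F [-0.3  0.2  0.3] tilt [-0.0042  0.0038]
n 2 row: 0.0006 0.0011 0.0212 -0.15   step mm 21.2
[271 196  10  58 331] [275.57099698 225.22960725] [ 0.43703533 -0.34115568  0.044     ]
```

View pics/w2.png

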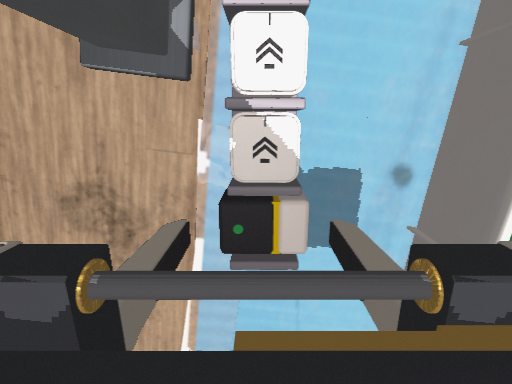

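The seam is still at z 0.044, and the case (columns 220–308) is centred between the fingers (189–330). I'll descend and grip.

```bash
python3 -m jog '1 .0006 .0011 .021 -.15;1 .0006 .0011 .021 -.15;1 0 0 0 0;.5 0 0 0 0;.5 0 0 0 0;.5 0 0 0 0;.5 0 0 0 0;.5 0 0 0 0' 25; python3 -m jog '.5 0 0 0 0;.5 0 0 -.01 0;.5 0 0 -.025 0;.5 0 0 -.025 0;.5 0 0 -.025 0;.5 0 0 0 0'
python3 - <<'E'
from h import *
where(); go((.45,-.135,.17),90,8)
E
```

```text
t: 2.67
tool_pos: [0.4312, -0.3432, 0.0999]
orientation: [2.072, 2.359, -0.001]
force: [-1.6, -0.6, 1.4]
opening: 0.0644
gripper_force: 1.0
t: 3.17
tool_pos: [0.4329, -0.3445, 0.19]
orientation: [2.067, 2.354, -0.0]
force: [1.1, -0.6, 0.5]
opening: 0.0641
gripper_force: 25.0
t 3.17 tcp [ 0.4329 -0.3445  0.19  ] yawx 97.43 open 0.0641 F [ 1.1 -0.6  0.5] tilt [ 0.0063 -0.0058]
n 8 row: 0.0260 0.0040 0.0025 0.93   step mm 26.4
```

```bash
python3 -m jog '.5 .026 .004 .0025 .93;.5 .026 .004 .0025 .93;.5 .026 .004 .0025 .93;.5 .026 .004 .0025 .93;.5 .026 .004 .0025 .93;.5 .026 .004 .0025 .93;.5 .026 .004 .0025 .93;.5 .026 .004 .0025 .93;.5 0 0 0 0;.5 0 0 0 0'
python3 - <<'E'
from h import *
where(); go((.45,-.135,.11),90,3)
im,K,P=save("wrist","w3")
E
```

```text
t: 4.0
tool_pos: [0.4472, -0.1317, 0.1631]
orientation: [-2.218, -2.224, 0.001]
force: [-0.4, 0.1, -1.7]
opening: 0.0641
gripper_force: 25.0
t 4.00 tcp [ 0.4472 -0.1317  0.1631] yawx 90.15 open 0.0641 F [-0.4  0.1 -1.7] tilt [-0.0009  0.0004]
n 3 row: -0.0011 0.0009 0.0177 0.05   step mm 17.8
```

View pics/w3.png

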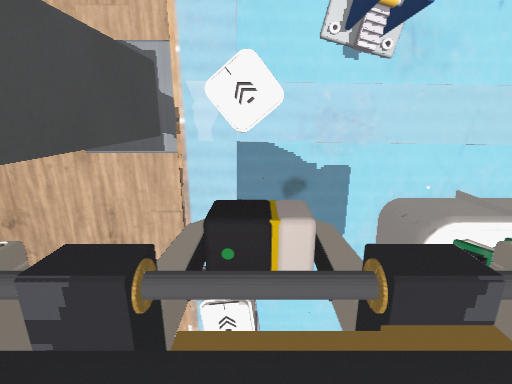

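The case is held level between the fingers, with cap_c at (245,91) clear and the tray corner at right (385,200) clear. I'll lower it to the bench, feeling for contact.

```bash
python3 -m jog '.5 0 0 .02 0;.5 0 0 .02 0;.5 0 0 .02 0;.5 0 0 0 0;.5 0 0 .004 0;.5 0 0 0 0'; python3 -m jog '.5 0 0 .003 0;.5 0 0 0 0'; python3 -m jog '.5 0 0 .002 0;.5 0 0 0 0'
```

```text
t: 4.55
tool_pos: [0.4476, -0.1337, 0.0998]
orientation: [2.223, 2.22, -0.0]
force: [0.1, 0.1, -0.7]
opening: 0.064
gripper_force: 25.0
t: 4.72
tool_pos: [0.4481, -0.1334, 0.0974]
orientation: [2.221, 2.22, 0.001]
force: [0.3, 0.3, -0.9]
opening: 0.0639
gripper_force: 25.0
t: 4.88
tool_pos: [0.4483, -0.1333, 0.0958]
orientation: [2.22, 2.22, 0.001]
force: [-1.5, 0.5, 4.2]
opening: 0.064
gripper_force: 25.0
```

```bash
python3 -m jog '1 0 0 0 0;1 0 0 0 0;1 0 0 0 0;1 0 0 -.015 0;1 0 0 -.025 0;1 0 0 -.025 0;1 0 0 -.01 7;.75 0 0 0 7;.75 0 0 0 7;.75 0 0 0 7'; python3 -m jog '.75 0 0 0 7;.75 0 0 0 7;.75 0 0 0 7;.75 0 0 0 7;.75 0 0 0 7;.75 0 0 0 7;.75 0 0 0 7;.75 0 0 0 6;.75 0 0 0 0'
python3 - <<'E'
from h import *
where(); im,K,P=save("wrist","w4")
hsv=cv2.cvtColor(im,cv2.COLOR_RGB2HSV); m=cv2.inRange(hsv,(22,120,110),(36,255,255)); m[:100]=0
k,l,st,ce=cv2.connectedComponentsWithStats(m)
for i in range(1,k):
    if st[i,4]>20: print(st[i],ce[i],onz(K,P,ce[i],.040)); ys,xs=np.nonzero(l==i); a=onz(K,P,(xs.min(),ys[xs==xs.min()].mean()),.04);b=onz(K,P,(xs.max(),ys[xs==xs.max()].mean()),.04); print(a,b,np.degrees(np.arctan2(*(a-b)[[1,0]])))
E
```

```text
t: 5.72
tool_pos: [0.4478, -0.133, 0.1701]
orientation: [2.697, 1.609, 0.001]
force: [0.2, -1.4, 0.3]
opening: 0.0777
gripper_force: 0.0
t: 6.47
tool_pos: [0.4475, -0.1329, 0.1695]
orientation: [-3.136, -0.184, -0.0]
force: [-0.6, -0.2, -0.1]
opening: 0.0698
gripper_force: 0.0
t 6.47 tcp [ 0.4475 -0.1329  0.1695] yawx 6.70 open 0.0698 F [-0.6 -0.2 -0.1] tilt [0.0001 0.    ]
[238 193  48  12 225] [261.73777778 198.16444444] [ 0.45626599 -0.13374663  0.04      ]
[ 0.4554257  -0.11416408  0.04      ] [ 0.45606014 -0.15315088  0.04      ] 90.9323067946388
```

View pics/w4.png

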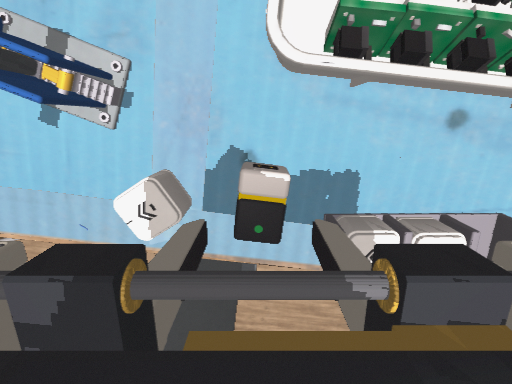

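The case stands upright at (262,205) with its seam centred between the fingers, and nothing was disturbed. I'll turn the last 6°, descend and grip the sides.

```bash
python3 -m jog '.75 .0005 .0008 0 6.2;.75 0 0 .025 0;.75 0 0 .025 0;.75 0 0 .02 0;.75 0 0 .003 0;.75 0 0 0 0;.2 0 0 0 0;.2 0 0 0 0;.2 0 0 0 0;.2 0 0 0 0' 25; python3 -m jog '.2 0 0 0 0;.2 0 0 0 0;.2 0 0 0 0'
python3 - <<'E'
from h import *
where(); 
E
```

```text
t: 7.35
tool_pos: [0.449, -0.134, 0.0979]
orientation: [3.141, 0.022, 0.003]
force: [0.6, -0.0, -0.3]
opening: 0.0473
gripper_force: 0.0
t: 7.6
tool_pos: [0.4488, -0.1339, 0.0975]
orientation: [3.141, 0.022, 0.002]
force: [-1.2, 0.3, 6.1]
opening: 0.0418
gripper_force: 24.9
t 7.60 tcp [ 0.4488 -0.1339  0.0975] yawx 0.79 open 0.0418 F [-1.2  0.3  6.1] tilt [ 0.0015 -0.0006]
```

```bash
python3 -m jog '.2 0 0 -.01 0;.2 0 0 -.03 0;.2 0 0 -.035 0;.2 0 0 -.035 0;.2 0 0 -.035 0;.2 0 0 -.035 0;.2 0 0 -.035 0;.2 0 0 0 0'
python3 - <<'E'
from h import *
where(); go((.539,.048,.32),76,12)
E
```

```text
t: 8.27
tool_pos: [0.4503, -0.1345, 0.3204]
orientation: [3.137, 0.022, 0.017]
force: [0.8, -0.5, -0.6]
opening: 0.0417
gripper_force: 24.9
t 8.27 tcp [ 0.4503 -0.1345  0.3204] yawx 0.80 open 0.0417 F [ 0.8 -0.5 -0.6] tilt [ 0.0109 -0.0046]
n 12 row: 0.0159 -0.0088 0.0000 -6.27   step mm 18.2
```

```bash
python3 -m jog '.2 .0159 -.0088 0 -6.27;.2 .0159 -.0088 0 -6.27;.2 .0159 -.0088 0 -6.27;.2 .0159 -.0088 0 -6.27;.2 .0159 -.0088 0 -6.27;.2 .0159 -.0088 0 -6.27;.2 .0159 -.0088 0 -6.27;.2 .0159 -.0088 0 -6.27;.2 .0159 -.0088 0 -6.27;.2 .0159 -.0088 0 -6.27'; python3 -m jog '.2 .0159 -.0088 0 -6.27;.2 .0159 -.0088 0 -6.27;.2 0 0 0 0;.2 0 0 0 0'
python3 - <<'E'
from h import *
where(); im,K,P=save("wrist","w5")
E
```

```text
t: 9.1
tool_pos: [0.5397, 0.0138, 0.3111]
orientation: [-2.667, -1.66, 0.001]
force: [-0.1, -0.1, -1.8]
opening: 0.0416
gripper_force: 24.9
t: 9.43
tool_pos: [0.5359, 0.0497, 0.3112]
orientation: [-2.475, -1.935, 0.001]
force: [0.0, -0.6, -1.6]
opening: 0.0421
gripper_force: 24.9
t 9.43 tcp [0.5359 0.0497 0.3112] yawx 76.05 open 0.0421 F [ 0.  -0.6 -1.6] tilt [-0.0009 -0.0001]
```

View pics/w5.png

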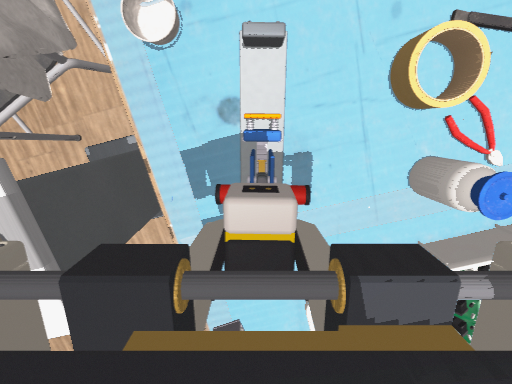

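The fixed jaw is at (263,35), its top light and its face dark (rows ~36–47). The orange pad is at (263,116), columns 245–281, and the red bar is behind the held case at row ~194. The clamp's axis runs nearly straight up the picture. Now I'll measure it.

```bash
python3 - <<'E'
from h import *
im,K,P=load("w5"); s=load("side0")
hsv=cv2.cvtColor(im,cv2.COLOR_RGB2HSV)
m=cv2.inRange(hsv,(10,150,120),(21,255,255)); m[130:]=0; m[:,:230]=0;m[:,300:]=0
ys,xs=np.nonzero(m); print("orange",xs.min(),xs.max(),ys.min(),ys.max(),xs.mean(),ys.mean())
p=np.polyfit(xs,ys,1); print("slope",p)
print("col263",[(r,int(im[r,263].mean())) for r in range(18,56)])
print("row70",[(c,im[70,c].tolist()) for c in list(range(236,246))+list(range(282,292))])
for r in (60,75,90,105):
    g=hsv[r,:,1].astype(int); c=[c for c in range(225,300) if g[c]<50]; 
    print(r,c[0],c[-1],onz(K,P,(c[0]-.5,r),.006).round(4),onz(K,P,(c[-1]+.5,r),.006).round(4))
l=[c for c in range(225,300) if im[45,c].mean()<75]; print("face cols",l[0],l[-1])
E
```

```text
orange 244 280 114 118 263.3265306122449 116.01020408163265
slope [2.33680182e-02 1.09856785e+02]
col263 [(18, 202), (19, 203), (20, 203), (21, 203), (22, 136), (23, 147), (24, 164), (25, 164), (26, 167), (27, 170), (28, 172), (29, 173), (30, 173), (31, 175), (32, 180), (33, 185), (34, 139), (35, 145), (36, 115), (37, 68), (38, 57), (39, 58), (40, 57), (41, 58), (42, 58), (43, 58), (44, 57), (45, 59), (46, 77), (47, 130), (48, 134), (49, 222), (50, 222), (51, 222), (52, 222), (53, 223), (54, 223), (55, 223)]
row70 [(236, [155, 221, 240]), (237, [154, 221, 240]), (238, [155, 223, 240]), (239, [163, 217, 235]), (240, [197, 201, 205]), (241, [224, 227, 228]), (242, [221, 224, 226]), (243, [220, 223, 225]), (244, [219, 222, 225]), (245, [219, 223, 225]), (282, [221, 224, 227]), (283, [220, 224, 226]), (284, [216, 220, 221]), (285, [179, 190, 194]), (286, [129, 176, 201]), (287, [157, 221, 240]), (288, [155, 221, 239]), (289, [158, 221, 239]), (290, [162, 221, 239]), (291, [161, 221, 239])]
60 240 285 [0.545 0.198 0.006] [0.6039 0.1834 0.006 ]
75 240 285 [0.5402 0.1803 0.006 ] [0.5999 0.1655 0.006 ]
90 240 284 [0.5353 0.1621 0.006 ] [0.5945 0.1474 0.006 ]
105 240 284 [0.5303 0.1434 0.006 ] [0.5903 0.1285 0.006 ]
face cols 245 280
```

```bash
python3 - <<'E'
from h import *
im,K,P=load("w5"); s=load("side0"); t=load("top0")
a=np.radians(75.8);u=np.array([np.cos(a),np.sin(a)]);v=np.array([-u[1],u[0]])
c0=np.array([.5674,.1633]); c0=c0
f=lambda uv,z:(onz(K,P,uv,z)[:2],)
for n,uv,z in(("face bottom",(263,48.7),.006),("face top",(263,36.3),.052),("pad near/top edge",(263,113.7),.051),("pad back",(263,118.5),.051),("jaw top back",(263,22),.052)):
    q=onz(K,P,uv,z)[:2]; print(n,q.round(4),"along",((q-c0)@u).round(4),"across",((q-c0)@v).round(4))
print("pad height: wrist+side",tri((K,P,(262.5,116)),(s[1],s[2],(233,242))))
T=tool(); print("tool grasp")
E
```

```text
face bottom [0.5783 0.2036] along 0.0418 across -0.0007
face top [0.5783 0.2063] along 0.0443 across -0.0
pad near/top edge [0.5581 0.1241] along -0.0403 across -0.0006
pad back [0.5568 0.1186] along -0.0459 across -0.0007
jaw top back [0.5817 0.2202] along 0.0587 across 0.0001
pad height: wrist+side (array([0.56003737, 0.12384924, 0.0739629 ]), [0.0041, 0.0041])
tool grasp
```

```bash
python3 - <<'E'
from h import *
where(); go((.5684,.167,.19),75.8,6)
E
```

```text
t 9.48 tcp [0.536  0.049  0.3113] yawx 75.95 open 0.0417 F [-0.2  0.1 -1.5] tilt [-0.0006 -0.0003]
n 6 row: 0.0204 0.0004 0.0202 0.02   step mm 28.7
```

```bash
python3 -m jog '.2 .03 .0006 0 0;.2 .03 .0006 0 0;.2 .03 .0006 0 .1;.2 .032 .0006 .01 0;.2 0 0 .035 0;.2 0 0 .035 0;.2 0 0 .035 0;.2 0 0 .01 0;.2 0 0 0 0;.2 0 0 0 0'
python3 - <<'E'
from h import *
where(); go((.5684,.167,.1045),75.8,4); im,K,P=save("wrist","w6")
E
```

```text
t: 10.32
tool_pos: [0.5684, 0.1661, 0.1873]
orientation: [-2.479, -1.93, 0.001]
force: [1.1, 0.6, -0.6]
opening: 0.0423
gripper_force: 24.9
t 10.32 tcp [0.5684 0.1661 0.1873] yawx 75.82 open 0.0423 F [ 1.1  0.6 -0.6] tilt [-0.0003 -0.0001]
n 4 row: 0.0002 -0.0001 0.0207 0.01   step mm 20.7
```

View pics/w6.png

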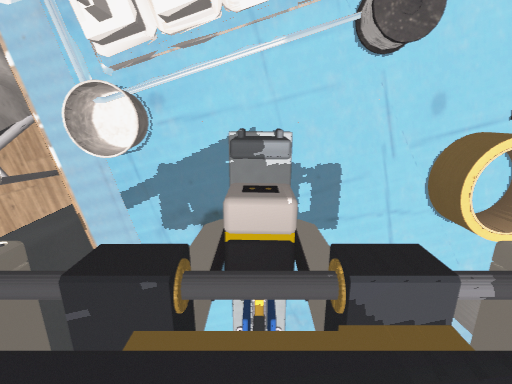

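The case (white end, columns 225–296) sits in line with the fixed jaw (columns 230–292, near top edge at about row 157). I'll check the fore-aft margins numerically.

```bash
python3 - <<'E'
from h import *
im,K,P=load("w6")
a=np.radians(75.8);u=np.array([np.cos(a),np.sin(a)]);v=np.array([-u[1],u[0]]);c0=np.array([.5674,.1633])
hsv=cv2.cvtColor(im,cv2.COLOR_RGB2HSV); m=cv2.inRange(hsv,(22,120,110),(36,255,255)); m[:200]=0;m[260:]=0
m[:,:215]=0;m[:,305:]=0
ys,xs=np.nonzero(m); print(xs.min(),xs.max(),ys.mean())
print("col261",[(r,int(im[r,275].mean())) for r in range(126,200,1)])
for n,uv,z in(("seam",(xs.mean(),ys.mean()),.13),("L",(xs.min(),236),.13),("Rr",(xs.max(),236),.13),("jaw near edge",(261,157.5),.052)):
    q=onz(K,P,uv,z)[:2]; print(n,"along",((q-c0)@u).round(4),"across",((q-c0)@v).round(4))
q=tool()[:2,3]; print("tcp along",(q-c0)@u,(q-c0)@v)
E
```

```text
225 294 236.5939524838013
col261 [(126, 191), (127, 192), (128, 191), (129, 175), (130, 92), (131, 69), (132, 74), (133, 80), (134, 80), (135, 79), (136, 56), (137, 57), (138, 59), (139, 65), (140, 107), (141, 131), (142, 151), (143, 169), (144, 167), (145, 167), (146, 166), (147, 164), (148, 160), (149, 158), (150, 155), (151, 154), (152, 154), (153, 154), (154, 153), (155, 156), (156, 145), (157, 126), (158, 111), (159, 180), (160, 219), (161, 218), (162, 218), (163, 202), (164, 120), (165, 121), (166, 121), (167, 120), (168, 121), (169, 121), (170, 121), (171, 121), (172, 121), (173, 121), (174, 120), (175, 122), (176, 121), (177, 123), (178, 121), (179, 120), (180, 121), (181, 121), (182, 122), (183, 120), (184, 119), (185, 96), (186, 27), (187, 27), (188, 30), (189, 27), (190, 29), (191, 28), (192, 44), (193, 121), (194, 121), (195, 122), (196, 122), (197, 134), (198, 149), (199, 165)]
seam along 0.0113 across 0.0002
L along 0.0117 across 0.02
Rr along 0.0116 across -0.0191
jaw near edge along 0.0449 across -0.0009
tcp along 0.003515627921940119 -0.0011918203011977782
```

```bash
python3 -m jog '.2 0 0 .025 0;.2 0 0 .025 0;.2 0 0 .025 0;.2 0 0 .005 0;.2 0 0 0 0;.2 0 0 0 0'; python3 -m jog '.2 0 0 .002 0;.2 0 0 0 0'; python3 -m jog '.2 0 0 .0015 0;.2 0 0 0 0'
```

```text
t: 10.87
tool_pos: [0.5696, 0.1669, 0.1091]
orientation: [2.476, 1.931, 0.004]
force: [-0.6, -0.2, -1.4]
opening: 0.042
gripper_force: 24.9
t: 11.03
tool_pos: [0.5696, 0.1671, 0.1069]
orientation: [2.476, 1.931, 0.005]
force: [-0.3, 0.0, -1.8]
opening: 0.0417
gripper_force: 24.9
t: 11.2
tool_pos: [0.5686, 0.1669, 0.1038]
orientation: [2.476, 1.932, 0.002]
force: [-0.9, -0.8, -1.3]
opening: 0.0416
gripper_force: 24.9
```

```bash
python3 -m jog '.2 0 0 .001 0;.2 0 0 0 0'; python3 -m jog '.2 0 0 .001 0;.2 0 0 0 0'
```

```text
t: 11.37
tool_pos: [0.5686, 0.1669, 0.1035]
orientation: [2.476, 1.932, 0.001]
force: [-4.4, -1.3, 7.4]
opening: 0.0415
gripper_force: 24.9
t: 11.53
tool_pos: [0.5686, 0.1669, 0.1035]
orientation: [2.476, 1.932, 0.001]
force: [-8.6, -1.8, 18.3]
opening: 0.0418
gripper_force: 24.9
```

```bash
python3 -m jog '.2 0 0 -.0015 0;.6 0 0 0 0;.8 0 0 0 0;.8 0 0 0 0;.8 0 0 0 0;.8 0 0 -.02 0;.8 0 0 -.035 0;.8 0 0 -.04 0;.8 0 0 -.04 0;.8 0 0 -.04 0'; python3 -m jog '.8 0 0 -.04 0;.8 0 0 0 0'
python3 - <<'E'
from h import *
w=load("w5");s=load("side0");t=load("top0")
A=tri((w[1],w[2],(310,194.5)),(s[1],s[2],(241.5,200.5)));B=tri((w[1],w[2],(216,194)),(s[1],s[2],(260,209)))
print(A,B,(A[0]+B[0])/2)
im=w[0]; hsv=cv2.cvtColor(im,cv2.COLOR_RGB2HSV); m=cv2.inRange(hsv,(172,150,90),(180,255,255))|cv2.inRange(hsv,(0,150,90),(6,255,255))
k,l,st,ce=cv2.connectedComponentsWithStats(m[:,:350]); print([(st[i].tolist(),ce[i].round(1)) for i in range(1,k) if st[i,4]>20])
where(); go((.541,.056,.315),165.8,13)
E
```

```text
t: 12.37
tool_pos: [0.5677, 0.1667, 0.2789]
orientation: [-2.477, -1.932, 0.001]
force: [0.6, 1.0, -0.0]
opening: 0.074
gripper_force: 0.0
t: 12.53
tool_pos: [0.5711, 0.1674, 0.3282]
orientation: [2.472, 1.929, 0.02]
force: [1.3, 0.7, 1.3]
opening: 0.0741
gripper_force: 0.0
(array([0.57905343, 0.04601868, 0.16681023]), [0.0014, 0.0014]) (array([0.50261903, 0.06996968, 0.17979305]), [0.0006, 0.0006]) [0.54083623 0.05799418 0.17330164]
[([219, 185, 11, 18, 121], array([222.9, 191.9])), ([291, 186, 15, 18, 200], array([299.6, 193.5]))]
t 12.53 tcp [0.5711 0.1674 0.3282] yawx 75.93 open 0.0741 F [1.3 0.7 1.3] tilt [0.0142 0.0029]
n 13 row: -0.0073 -0.0067 0.0010 -6.91   step mm 9.9
```

```bash
python3 -m jog '.8 -.0073 -.0067 0 -6.91;.8 -.0073 -.0067 0 -6.91;.8 -.0073 -.0067 0 -6.91;.8 -.0073 -.0067 0 -6.91;.8 -.0073 -.0067 0 -6.91;.8 -.0073 -.0067 0 -6.91;.8 -.0073 -.0067 0 -6.91;.8 -.0073 -.0067 0 -6.91;.8 -.0073 -.0067 0 -6.91;.8 -.0073 -.0067 0 -6.91'; python3 -m jog '.8 -.0073 -.0067 0 -6.91;.8 -.0073 -.0067 0 -6.91;.8 -.0073 -.0067 0 -6.91;.8 0 0 0 0;.8 0 0 0 0'
python3 - <<'E'
from h import *
where(); im,K,P=save("wrist","w7")
hsv=cv2.cvtColor(im,cv2.COLOR_RGB2HSV); m=cv2.inRange(hsv,(172,150,90),(180,255,255))|cv2.inRange(hsv,(0,150,90),(6,255,255))
k,l,st,ce=cv2.connectedComponentsWithStats(m); print([(st[i].tolist(),ce[i].round(1)) for i in range(1,k) if st[i,4]>100])
E
```

```text
t: 13.37
tool_pos: [0.5277, 0.0822, 0.3172]
orientation: [-0.935, -2.999, 0.0]
force: [0.3, -0.3, -0.4]
opening: 0.0745
gripper_force: 0.0
t: 13.78
tool_pos: [0.5377, 0.0546, 0.3171]
orientation: [-0.397, -3.116, -0.0]
force: [-0.1, -0.1, -0.5]
opening: 0.0741
gripper_force: 0.0
t 13.78 tcp [0.5377 0.0546 0.3171] yawx 165.47 open 0.0741 F [-0.1 -0.1 -0.5] tilt [-0.0005  0.0002]
[([255, 166, 19, 80, 1387], array([264. , 204.7])), ([280, 315, 22, 16, 125], array([290.5, 322.6]))]
```

View pics/w7.png

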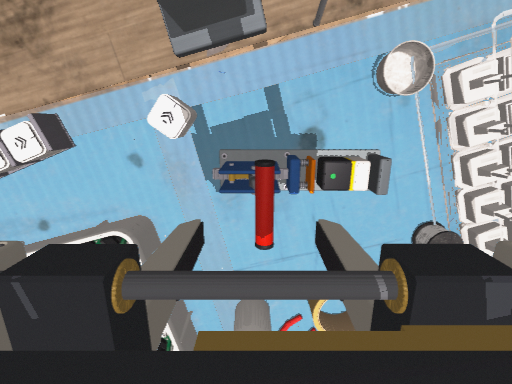

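The case stands free between the pad (column ~311) and the fixed jaw (column ~375). The red bar runs from (264,162) to (264,247), in line with the finger gap.

```bash
python3 - <<'E'
from h import *
im,K,P=load("w7"); w=load("w5")
A=onz(K,P,(263.5,164),.172);B=onz(K,P,(264,243),.172);print(A,B,np.linalg.norm(A-B),np.degrees(np.arctan2(*(A-B)[[1,0]])))
print(tri((K,P,(264.0,204.7)),(w[1],w[2],(263,193))))
C=(A+B)/2
hsv=cv2.cvtColor(im,cv2.COLOR_RGB2HSV)
def comp(lo,hi,x0,x1):
    m=cv2.inRange(hsv,lo,hi); m[:140]=0;m[210:]=0;m[:,:x0]=0;m[:,x1:]=0; ys,xs=np.nonzero(m); return xs.min(),xs.max(),xs.mean(),ys.mean()
print("orange",comp((8,150,120),(20,255,255),300,325),"yellow",comp((22,120,110),(36,255,255),340,365))
print("row176",[(c,im[176,c].tolist()) for c in list(range(305,322))+list(range(366,376))])
E
```

```text
[0.50372621 0.06694145 0.172     ] [0.57556759 0.04905632 0.172     ] 0.07403419109242923 166.02022788507657
(array([0.54054245, 0.0582533 , 0.16777857]), [0.0003, 0.0003])
orange (np.int64(310), np.int64(315), np.float64(312.1764705882353), np.float64(175.41176470588235)) yellow (np.int64(347), np.int64(355), np.float64(351.66355140186914), np.float64(174.10280373831776))
row176 [(305, [102, 86, 76]), (306, [102, 54, 10]), (307, [103, 53, 10]), (308, [104, 53, 10]), (309, [103, 54, 13]), (310, [119, 60, 11]), (311, [165, 83, 10]), (312, [181, 93, 10]), (313, [175, 87, 10]), (314, [153, 83, 40]), (315, [95, 91, 89]), (316, [89, 92, 92]), (317, [25, 23, 26]), (318, [27, 25, 25]), (319, [24, 23, 25]), (320, [26, 27, 25]), (321, [25, 26, 29]), (366, [247, 246, 245]), (367, [246, 245, 244]), (368, [235, 229, 224]), (369, [88, 85, 83]), (370, [47, 49, 49]), (371, [47, 48, 50]), (372, [47, 49, 50]), (373, [45, 48, 49]), (374, [47, 48, 50]), (375, [48, 48, 50])]
```

```bash
python3 - <<'E'
from h import *
where(); go((.540,.058,.234),166,4)
E
```

```text
t 13.83 tcp [0.5377 0.0549 0.3172] yawx 165.47 open 0.0744 F [ 0.5  0.1 -0.3] tilt [-0.0004  0.0003]
n 4 row: -0.0004 0.0009 0.0208 -0.13   step mm 20.8
```

```bash
python3 -m jog '.8 -.0004 .0009 .0208 -.13;.8 -.0004 .0009 .0208 -.13;.8 -.0004 .0009 .0208 -.13;.8 -.0004 .0009 .0208 -.13;.8 0 0 0 0;.1 0 0 0 0;.1 0 0 0 0;.1 0 0 0 0;.1 0 0 0 0;.1 0 0 0 0' 20; python3 -m jog '.1 0 0 0 0;.1 0 0 0 0;.1 0 0 0 0;.1 0 0 0 0'; python3 -m jog '.1 0 .003 0 0;.1 0 .003 0 0;.1 0 0 0 0'
```

```text
t: 14.67
tool_pos: [0.5408, 0.0579, 0.2357]
orientation: [0.376, 3.117, 0.0]
force: [-0.0, -0.9, -0.9]
opening: 0.0454
gripper_force: 0.0
t: 15.0
tool_pos: [0.5402, 0.0579, 0.2344]
orientation: [0.375, 3.119, 0.0]
force: [-1.0, 0.4, -0.4]
opening: 0.0188
gripper_force: 0.0
t: 15.25
tool_pos: [0.5417, 0.0636, 0.234]
orientation: [-0.375, -3.119, 0.001]
force: [0.7, -3.9, -2.1]
opening: 0.0165
gripper_force: 20.0
```

```bash
python3 -m jog '.1 0 .002 0 0;.1 0 0 0 0'; python3 -m jog '.1 0 .002 0 0;.1 0 0 0 0';  python3 -m jog '.1 0 .001 0 0;.1 0 0 0 0'
```

```text
t: 15.42
tool_pos: [0.5422, 0.0655, 0.2339]
orientation: [-0.375, -3.119, 0.001]
force: [2.3, -4.6, -4.3]
opening: 0.0164
gripper_force: 20.0
t: 15.58
tool_pos: [0.5424, 0.0666, 0.2338]
orientation: [-0.376, -3.118, 0.004]
force: [0.5, -9.4, -3.7]
opening: 0.0162
gripper_force: 19.9
t: 15.75
tool_pos: [0.5425, 0.0668, 0.2338]
orientation: [-0.376, -3.118, 0.006]
force: [0.1, -12.6, -1.1]
opening: 0.0167
gripper_force: 19.9
```

The forward stop is at y ≈ 0.0667. Driving the first stroke.

```bash
python3 -m jog '.1 0 -.008 0 0;.1 0 -.01 0 0;.1 0 -.01 0 0;.1 0 -.006 0 0;.1 0 -.002 0 0;.1 0 0 0 0'; python3 -m jog '.1 0 -.001 0 0;.1 0 0 0 0';  python3 -m jog '.1 0 -.0015 0 0;.1 0 0 0 0'
```

```text
t: 16.25
tool_pos: [0.5343, 0.0347, 0.2355]
orientation: [0.375, 3.118, 0.006]
force: [-2.8, 5.3, 5.3]
opening: 0.0166
gripper_force: 20.0
t: 16.42
tool_pos: [0.5342, 0.0342, 0.2355]
orientation: [0.374, 3.118, 0.006]
force: [-2.7, 7.4, 5.2]
opening: 0.0165
gripper_force: 20.0
t: 16.58
tool_pos: [0.5338, 0.0329, 0.2355]
orientation: [0.374, 3.119, 0.007]
force: [-1.8, 6.8, 4.1]
opening: 0.0163
gripper_force: 20.0
```

```bash
python3 -m jog '.1 0 -.0015 0 0;.1 0 0 0 0';  python3 -m jog '.1 0 -.0015 0 0;.1 0 0 0 0'; python3 - <<'E'
from h import *
where(); save("wrist","p1"); save("side","s1"); save("top","t1")
def meas(f):
    im,K,P=load(f); hsv=cv2.cvtColor(im,cv2.COLOR_RGB2HSV); 
    X=[proj(K,P,(.5674,.1633,.045)),]; print(f,X)
    out=[]
    for lo,hi in(((8,150,80),(20,255,255)),((22,120,110),(36,255,255))):
        m=cv2.inRange(hsv,lo,hi); k,l,st,ce=cv2.connectedComponentsWithStats(m)
        print([(st[i].tolist(),ce[i].round(1).tolist()) for i in range(1,k) if st[i,4]>8 and abs(ce[i]-X[0]).max()<70])
for f in("p1","s1","t1"): meas(f)
E
```

```text
t: 16.75
tool_pos: [0.5334, 0.0314, 0.2353]
orientation: [0.373, 3.119, 0.007]
force: [-1.7, 7.2, 4.6]
opening: 0.0164
gripper_force: 20.0
t: 16.92
tool_pos: [0.5333, 0.0309, 0.2353]
orientation: [0.373, 3.118, 0.01]
force: [0.4, 11.6, 3.3]
opening: 0.0164
gripper_force: 20.0
t 16.92 tcp [0.5333 0.0309 0.2353] yawx 166.36 open 0.0164 F [ 0.4 11.6  3.3] tilt [0.0018 0.006 ]
p1 [array([387.58358944, 192.0063187 ])]
[([340, 165, 20, 49, 473], [347.9, 187.4]), ([355, 179, 4, 16, 31], [356.6, 186.6]), ([354, 196, 3, 10, 20], [355.1, 200.5])]
[([387, 168, 18, 42, 168], [398.3, 189.2]), ([351, 173, 7, 40, 62], [354.1, 190.7])]
s1 [array([225.70331328, 256.62532475])]
[([230, 246, 11, 16, 73], [236.2, 252.1])]
[([219, 256, 9, 7, 15], [223.3, 258.7])]
t1 [array([180.78062272, 209.85630703])]
[([190, 213, 5, 7, 20], [191.8, 216.2])]
[]
```

```bash
cat >> h.py <<'E'
def profile(f,z=.0515,across=(-.012,-.006,.006,.012)):
    """colours along the clamp's axis at height z, every 0.5 mm; prints runs per class"""
    im,K,P=load(f); a=np.radians(75.8);u=np.array([np.cos(a),np.sin(a)]);v=np.array([-u[1],u[0]]);c0=np.array([.5674,.1633])
    for w in across:
        runs=[]
        for s in np.arange(-.095,.062,.0005):
            q=c0+s*u+w*v; x,y=proj(K,P,(*q,z))
            if not(0<=x<511 and 0<=y<383): continue
            c=cv2.getRectSubPix(im,(1,1),(float(x),float(y)))[0,0][None,None]; h,S,V=cv2.cvtColor(np.uint8(c),cv2.COLOR_RGB2HSV)[0,0]
            k="orange" if S>140 and 5<=h<=20 else "yellow" if S>120 and 21<=h<=38 else "blue" if S>110 and 95<h<135 else "red" if S>120 and(h<5 or h>170) else "black" if V<62 else "dark" if V<105 else "grey" if V<190 else "white"
            if runs and runs[-1][0]==k: runs[-1][2]=s
            else: runs.append([k,s,s])
        print(f,w,[(k,round(a*1e3,1),round(b*1e3,1)) for k,a,b in runs if b-a>=.001])
E
python3 - <<'E'
from h import *
profile("w5",across=(-.012,.012)); profile("w7"); profile("p1")
E
```

```text
w5 -0.012 [('blue', np.float64(-95.0), np.float64(-87.5)), ('grey', np.float64(-86.5), np.float64(-84.0)), ('white', np.float64(-83.5), np.float64(-74.0)), ('blue', np.float64(-73.0), np.float64(-59.5)), ('white', np.float64(-58.5), np.float64(-57.0)), ('grey', np.float64(-56.5), np.float64(-55.5)), ('white', np.float64(-55.0), np.float64(-53.5)), ('grey', np.float64(-53.0), np.float64(-52.0)), ('grey', np.float64(-50.5), np.float64(-46.0)), ('orange', np.float64(-45.5), np.float64(-44.5)), ('yellow', np.float64(-44.0), np.float64(-40.5)), ('white', np.float64(-39.5), np.float64(32.5)), ('black', np.float64(35.0), np.float64(42.5)), ('dark', np.float64(43.0), np.float64(44.0)), ('grey', np.float64(44.5), np.float64(47.0)), ('grey', np.float64(48.5), np.float64(59.0)), ('white', np.float64(59.5), np.float64(61.5))]
w5 0.012 [('blue', np.float64(-95.0), np.float64(-83.5)), ('grey', np.float64(-82.5), np.float64(-73.0)), ('blue', np.float64(-72.5), np.float64(-59.0)), ('grey', np.float64(-58.5), np.float64(-45.5)), ('orange', np.float64(-45.0), np.float64(-44.0)), ('yellow', np.float64(
[... 6556 characters left out ...]
t64(-86.0), np.float64(-73.5)), ('blue', np.float64(-72.5), np.float64(-56.0)), ('grey', np.float64(-55.5), np.float64(-53.0)), ('orange', np.float64(-52.5), np.float64(-39.0)), ('yellow', np.float64(-38.5), np.float64(-37.0)), ('orange', np.float64(-36.5), np.float64(-35.0)), ('black', np.float64(-34.5), np.float64(-29.0)), ('dark', np.float64(-28.5), np.float64(-27.5)), ('dark', np.float64(-26.5), np.float64(6.0)), ('yellow', np.float64(6.5), np.float64(10.5)), ('white', np.float64(11.0), np.float64(30.5)), ('black', np.float64(32.0), np.float64(42.0)), ('dark', np.float64(42.5), np.float64(44.0)), ('grey', np.float64(44.5), np.float64(59.0)), ('white', np.float64(59.5), np.float64(61.5))]
```

Relative to the fixed jaw, the pad face moved from about 84 mm to 78 mm, one tooth, so the jaw is now at 0.0105. I'll do the return and two more full strokes, then measure.

```bash
python3 -m jog '.1 0 .008 0 0;.1 0 .01 0 0;.1 0 .01 0 0;.1 0 .008 0 0;.1 0 .004 0 0;.1 0 .0015 0 0;.1 0 0 0 0;.1 0 0 0 0'; python3 -m jog '.1 0 -.008 0 0;.1 0 -.01 0 0;.1 0 -.01 0 0;.1 0 -.008 0 0;.1 0 -.004 0 0;.1 0 -.0015 0 0;.1 0 0 0 0;.1 0 0 0 0'
python3 - <<'E'
from h import *
where(); save("wrist","p2"); profile("p2",across=(-.006,.006))
E
```

```text
t: 17.73
tool_pos: [0.5428, 0.0667, 0.2351]
orientation: [0.376, 3.119, -0.005]
force: [-4.5, -11.4, 8.8]
opening: 0.016
gripper_force: 20.0
t: 18.4
tool_pos: [0.5336, 0.0308, 0.2355]
orientation: [0.373, 3.117, 0.009]
force: [0.1, 12.2, 6.3]
opening: 0.0162
gripper_force: 20.0
t 18.40 tcp [0.5336 0.0308 0.2355] yawx 166.34 open 0.0162 F [ 0.1 12.2  6.3] tilt [0.0026 0.0057]
p2 -0.006 [('blue', np.float64(-95.0), np.float64(-91.5)), ('grey', np.float64(-91.0), np.float64(-90.0)), ('white', np.float64(-89.5), np.float64(-86.5)), ('grey', np.float64(-86.0), np.float64(-73.5)), ('blue', np.float64(-72.0), np.float64(-50.0)), ('grey', np.float64(-49.5), np.float64(-46.0)), ('dark', np.float64(-45.5), np.float64(-42.5)), ('orange', np.float64(-41.5), np.float64(-33.5)), ('yellow', np.float64(-33.0), np.float64(-31.0)), ('orange', np.float64(-30.5), np.float64(-29.5)), ('dark', np.float64(-29.0), np.float64(5.0)), ('yellow', np.float64(6.0), np.float64(10.0)), ('white', np.float64(10.5), np.float64(30.0)), ('black', np.float64(32.5), np.float64(42.0)), ('dark', np.float64(42.5), np.float64(44.0)), ('grey', np.float64(44.5), np.float64(59.0)), ('white', np.float64(59.5), np.float64(61.5))]
p2 0.006 [('blue', np.float64(-95.0), np.float64(-82.5)), ('grey', np.float64(-82.0), np.float64(-67.5)), ('blue', np.float64(-66.5), np.float64(-50.0)), ('orange', np.float64(-47.5), np.float64(-33.5)), ('yellow', np.float64(-33.0), np.float64(-31.0)), ('orange', np.float64(-30.5), np.float64(-29.0)), ('dark', np.float64(-28.5), np.float64(6.0)), ('yellow', np.float64(6.5), np.float64(10.0)), ('white', np.float64(10.5), np.float64(30.5)), ('black', np.float64(32.5), np.float64(42.0)), ('dark', np.float64(42.5), np.float64(44.0)), ('grey', np.float64(44.5), np.float64(59.0)), ('white', np.float64(59.5), np.float64(61.5))]
```

One tooth of 6 mm per stroke: the blue jaw's front edge went from −56 to −50 mm, so the jaw is at 0.0165. Next stroke.

```bash
python3 -m jog '.1 0 .008 0 0;.1 0 .01 0 0;.1 0 .01 0 0;.1 0 .008 0 0;.1 0 .004 0 0;.1 0 .0015 0 0;.1 0 0 0 0;.1 0 0 0 0'; python3 -m jog '.1 0 -.008 0 0;.1 0 -.01 0 0;.1 0 -.01 0 0;.1 0 -.008 0 0;.1 0 -.004 0 0;.1 0 -.0015 0 0;.1 0 0 0 0;.1 0 0 0 0'
python3 - <<'E'
from h import *
where(); save("wrist","p3"); profile("p3",across=(-.006,.006))
E
```

```text
t: 19.12
tool_pos: [0.543, 0.0667, 0.2348]
orientation: [0.376, 3.119, -0.005]
force: [-2.1, -12.7, 6.3]
opening: 0.0164
gripper_force: 20.0
t: 19.78
tool_pos: [0.5337, 0.0309, 0.2354]
orientation: [0.373, 3.117, 0.009]
force: [1.1, 10.2, 6.8]
opening: 0.0166
gripper_force: 20.0
t 19.78 tcp [0.5337 0.0309 0.2354] yawx 166.35 open 0.0166 F [ 1.1 10.2  6.8] tilt [0.0026 0.0056]
p3 -0.006 [('blue', np.float64(-95.0), np.float64(-91.5)), ('grey', np.float64(-91.0), np.float64(-90.0)), ('white', np.float64(-89.5), np.float64(-86.5)), ('grey', np.float64(-86.0), np.float64(-68.0)), ('blue', np.float64(-66.5), np.float64(-43.5)), ('grey', np.float64(-43.0), np.float64(-40.5)), ('dark', np.float64(-40.0), np.float64(-37.0)), ('orange', np.float64(-36.0), np.float64(-27.5)), ('yellow', np.float64(-27.0), np.float64(-25.5)), ('orange', np.float64(-25.0), np.float64(-23.5)), ('dark', np.float64(-22.5), np.float64(11.5)), ('yellow', np.float64(12.0), np.float64(16.0)), ('white', np.float64(16.5), np.float64(36.0)), ('black', np.float64(38.0), np.float64(42.0)), ('dark', np.float64(42.5), np.float64(44.0)), ('grey', np.float64(44.5), np.float64(59.0)), ('white', np.float64(59.5), np.float64(61.5))]
p3 0.006 [('blue', np.float64(-95.0), np.float64(-82.0)), ('grey', np.float64(-81.5), np.float64(-62.0)), ('blue', np.float64(-61.0), np.float64(-43.5)), ('orange', np.float64(-42.5), np.float64(-27.0)), ('yellow', np.float64(-26.5), np.float64(-25.5)), ('orange', np.float64(-25.0), np.float64(-23.5)), ('dark', np.float64(-23.0), np.float64(-22.0)), ('dark', np.float64(-20.5), np.float64(11.5)), ('yellow', np.float64(12.0), np.float64(16.0)), ('white', np.float64(16.5), np.float64(36.0)), ('black', np.float64(38.0), np.float64(42.0)), ('dark', np.float64(42.5), np.float64(44.5)), ('grey', np.float64(45.0), np.float64(59.0)), ('white', np.float64(59.5), np.float64(61.5))]
```

The case was pushed along 6 mm (seam 8 → 14), with about 1.5 mm left to the fixed jaw, so the jaw is at 0.0225. One more stroke should give 0.0285.

```bash
python3 -m jog '.1 0 .008 0 0;.1 0 .01 0 0;.1 0 .01 0 0;.1 0 .008 0 0;.1 0 .004 0 0;.1 0 .0015 0 0;.1 0 0 0 0;.1 0 0 0 0'; python3 -m jog '.1 0 -.008 0 0;.1 0 -.01 0 0;.1 0 -.01 0 0;.1 0 -.008 0 0;.1 0 -.004 0 0;.1 0 -.0015 0 0;.1 0 0 0 0;.1 0 0 0 0'
python3 - <<'E'
from h import *
where(); save("wrist","p4"); profile("p4",across=(-.006,.006))
E
```

```text
t: 20.5
tool_pos: [0.543, 0.0667, 0.2347]
orientation: [0.376, 3.119, -0.005]
force: [-0.8, -13.6, 6.3]
opening: 0.0162
gripper_force: 20.0
t: 21.17
tool_pos: [0.5337, 0.0309, 0.2351]
orientation: [0.373, 3.118, 0.009]
force: [1.7, 9.9, 5.9]
opening: 0.0165
gripper_force: 20.0
t 21.17 tcp [0.5337 0.0309 0.2351] yawx 166.34 open 0.0165 F [1.7 9.9 5.9] tilt [0.0023 0.0056]
p4 -0.006 [('blue', np.float64(-95.0), np.float64(-91.5)), ('grey', np.float64(-91.0), np.float64(-90.0)), ('white', np.float64(-89.5), np.float64(-86.5)), ('grey', np.float64(-86.0), np.float64(-63.0)), ('blue', np.float64(-61.5), np.float64(-38.0)), ('grey', np.float64(-37.5), np.float64(-36.0)), ('dark', np.float64(-35.5), np.float64(-34.5)), ('orange', np.float64(-33.5), np.float64(-25.0)), ('yellow', np.float64(-24.5), np.float64(-23.0)), ('orange', np.float64(-22.5), np.float64(-20.5)), ('dark', np.float64(-20.0), np.float64(13.0)), ('yellow', np.float64(14.5), np.float64(18.5)), ('white', np.float64(19.0), np.float64(38.5)), ('black', np.float64(40.0), np.float64(42.0)), ('dark', np.float64(42.5), np.float64(44.0)), ('grey', np.float64(44.5), np.float64(58.5)), ('white', np.float64(59.0), np.float64(61.5))]
p4 0.006 [('blue', np.float64(-95.0), np.float64(-82.0)), ('grey', np.float64(-81.5), np.float64(-56.5)), ('blue', np.float64(-55.5), np.float64(-38.0)), ('orange', np.float64(-36.5), np.float64(-25.0)), ('yellow', np.float64(-24.5), np.float64(-22.5)), ('orange', np.float64(-22.0), np.float64(-20.5)), ('dark', np.float64(-20.0), np.float64(14.0)), ('yellow', np.float64(14.5), np.float64(18.5)), ('white', np.float64(19.0), np.float64(38.5)), ('black', np.float64(40.0), np.float64(42.0)), ('dark', np.float64(42.5), np.float64(44.0)), ('grey', np.float64(44.5), np.float64(59.0)), ('white', np.float64(59.5), np.float64(61.5))]
```

```bash
python3 - <<'E'
from h import *
a=np.radians(75.8);u=np.array([np.cos(a),np.sin(a)]);v=np.array([-u[1],u[0]]);c0=np.array([.5674,.1633])
S=np.arange(-.08,.0,.0001)
for f in("p1","p2","p3","p4"):
    im,K,P=load(f); r=[]
    for w in list(np.arange(-.016,.0161,.001)):
        X=np.array([proj(K,P,(*(c0+s*u+w*v),.0515)) for s in S],np.float32)
        c=cv2.remap(im.astype(np.float32),X[None,:,0],X[None,:,1],cv2.INTER_LINEAR)[0]
        ob=c[:,0]-c[:,2]           # red-blue: + on orange, - on blue
        mx=ob.max(); i=np.nonzero(ob>mx*.5)[0].max(); pf=S[i]
        mn=ob.min(); j=np.nonzero(ob[:i]<mn*.5)[0].max(); bf=S[j]
        r.append((bf,pf,pf-bf))
    print(f,(np.median(r,0)*1e3).round(2),(np.std(r,0)*1e3).round(2))
E
```

```text
p1 [-55.6 -35.3  20.3] [1.66 0.24 1.85]
p2 [-49.6 -29.3  20.2] [1.68 0.15 1.73]
p3 [-43.6 -23.3  20.2] [1.13 0.13 1.13]
p4 [-37.9 -20.8  17.2] [0.48 0.13 0.55]
```

The pad is pushed in about 3.2 mm by measurement (4.5 nominal), close to the lower limit. One more tooth gives about 9–10.5 mm, well inside the band, so I'll do one more stroke.

```bash
python3 -m jog '.1 0 .008 0 0;.1 0 .01 0 0;.1 0 .01 0 0;.1 0 .008 0 0;.1 0 .004 0 0;.1 0 .0015 0 0;.1 0 0 0 0;.1 0 0 0 0'; python3 -m jog '.1 0 -.008 0 0;.1 0 -.01 0 0;.1 0 -.01 0 0;.1 0 -.008 0 0;.1 0 -.004 0 0;.1 0 -.0015 0 0;.1 0 0 0 0;.1 0 0 0 0'
python3 - <<'E'
from h import *
where(); save("wrist","p5")
a=np.radians(75.8);u=np.array([np.cos(a),np.sin(a)]);v=np.array([-u[1],u[0]]);c0=np.array([.5674,.1633])
S=np.arange(-.08,.0,.0001)
for f in("p4","p5"):
    im,K,P=load(f); r=[]
    for w in list(np.arange(-.016,.0161,.001)):
        X=np.array([proj(K,P,(*(c0+s*u+w*v),.0515)) for s in S],np.float32)
        c=cv2.remap(im.astype(np.float32),X[None,:,0],X[None,:,1],cv2.INTER_LINEAR)[0]
        ob=c[:,0]-c[:,2]; i=np.nonzero(ob>ob.max()*.5)[0].max(); j=np.nonzero(ob[:i]<ob.min()*.5)[0].max()
        r.append((S[j],S[i],S[i]-S[j]))
    print(f,(np.median(r,0)*1e3).round(2))
profile("p5",across=(-.006,.006))
E
```

```text
t: 21.88
tool_pos: [0.5429, 0.0667, 0.2345]
orientation: [0.376, 3.119, -0.006]
force: [-0.9, -13.4, 7.1]
opening: 0.016
gripper_force: 20.0
t: 22.55
tool_pos: [0.5337, 0.0309, 0.2353]
orientation: [0.373, 3.118, 0.009]
force: [1.1, 9.0, 7.9]
opening: 0.0165
gripper_force: 20.0
t 22.55 tcp [0.5337 0.0309 0.2353] yawx 166.34 open 0.0165 F [1.1 9.  7.9] tilt [0.0023 0.0055]
p4 [-37.9 -20.8  17.2]
p5 [-32.1 -20.7  11.4]
p5 -0.006 [('blue', np.float64(-95.0), np.float64(-91.5)), ('grey', np.float64(-91.0), np.float64(-90.0)), ('white', np.float64(-89.5), np.float64(-86.5)), ('grey', np.float64(-86.0), np.float64(-63.0)), ('white', np.float64(-62.5), np.float64(-60.5)), ('grey', np.float64(-60.0), np.float64(-57.5)), ('blue', np.float64(-57.0), np.float64(-32.0)), ('orange', np.float64(-31.0), np.float64(-25.0)), ('yellow', np.float64(-24.5), np.float64(-23.0)), ('orange', np.float64(-22.5), np.float64(-20.5)), ('dark', np.float64(-20.0), np.float64(14.0)), ('yellow', np.float64(14.5), np.float64(18.5)), ('white', np.float64(19.0), np.float64(38.5)), ('black', np.float64(40.0), np.float64(42.0)), ('dark', np.float64(42.5), np.float64(44.0)), ('grey', np.float64(44.5), np.float64(59.0)), ('white', np.float64(59.5), np.float64(61.5))]
p5 0.006 [('blue', np.float64(-95.0), np.float64(-82.5)), ('grey', np.float64(-82.0), np.float64(-56.0)), ('white', np.float64(-55.5), np.float64(-52.0)), ('blue', np.float64(-50.0), np.float64(-32.5)), ('orange', np.float64(-31.0), np.float64(-25.0)), ('yellow', np.float64(-24.5), np.float64(-22.5)), ('orange', np.float64(-22.0), np.float64(-20.5)), ('dark', np.float64(-20.0), np.float64(13.0)), ('yellow', np.float64(14.5), np.float64(18.5)), ('white', np.float64(19.0), np.float64(38.5)), ('black', np.float64(40.0), np.float64(42.0)), ('dark', np.float64(42.5), np.float64(44.5)), ('grey', np.float64(45.0), np.float64(59.0)), ('white', np.float64(59.5), np.float64(61.5))]
```

The pad is pushed in about 9 mm and the case is seated, since its seam didn't move. Now I'll let go of the handle and rise clear.

```bash
python3 -m jog '.1 0 .0015 0 0;.7 0 0 0 0;.7 0 0 0 0;.7 0 0 0 0;.7 0 0 0 0;.7 0 0 0 0;.7 0 0 -.02 0;.7 0 0 -.03 0;.7 0 0 -.03 0;.7 0 0 -.03 0'; python3 -m jog '.7 0 0 0 0;.7 0 0 0 0;.7 0 0 0 0'
python3 - <<'E'
from h import *
where(); im,K,P=save("wrist","p6"); profile("p6",across=(-.006,.006))
hsv=cv2.cvtColor(im,cv2.COLOR_RGB2HSV); m=cv2.inRange(hsv,(172,150,90),(180,255,255))|cv2.inRange(hsv,(0,150,90),(6,255,255))
k,l,st,ce=cv2.connectedComponentsWithStats(m); print([(st[i].tolist(),onz(K,P,ce[i],.17).round(3)) for i in range(1,k) if st[i,4]>100])
# what changed on the bench since the start
for n in("top","side"):
    a=load(n+"0")[0]; b=save(n,n+"9")[0]; d=(cv2.absdiff(a,b).max(2)>60).astype(np.uint8)
    k,l,st,ce=cv2.connectedComponentsWithStats(d); print(n,[(st[i].tolist()) for i in range(1,k) if st[i,4]>12])
E
```

```text
t: 23.43
tool_pos: [0.5328, 0.0296, 0.345]
orientation: [-0.375, -3.118, 0.0]
force: [0.7, -0.2, -0.2]
opening: 0.0645
gripper_force: 0.0
t: 23.68
tool_pos: [0.5332, 0.0296, 0.3437]
orientation: [-0.376, -3.118, 0.0]
force: [-0.7, -0.3, -0.7]
opening: 0.065
gripper_force: 0.0
t 23.68 tcp [0.5332 0.0296 0.3437] yawx 166.27 open 0.0650 F [-0.7 -0.3 -0.7] tilt [-0.0006  0.0001]
p6 -0.006 [('blue', np.float64(-95.0), np.float64(-92.0)), ('grey', np.float64(-91.0), np.float64(-63.5)), ('white', np.float64(-63.0), np.float64(-59.0)), ('grey', np.float64(-58.5), np.float64(-56.0)), ('dark', np.float64(-55.5), np.float64(-54.0)), ('blue', np.float64(-53.5), np.float64(-32.5)), ('orange', np.float64(-30.5), np.float64(-20.5)), ('dark', np.float64(-20.0), np.float64(10.0)), ('black', np.float64(10.5), np.float64(12.0)), ('yellow', np.float64(15.0), np.float64(19.5)), ('white', np.float64(20.0), np.float64(39.5)), ('black', np.float64(41.0), np.float64(42.5)), ('dark', np.float64(43.0), np.float64(45.0)), ('grey', np.float64(45.5), np.float64(59.5)), ('white', np.float64(60.0), np.float64(61.5)
[... 1625 characters left out ...]
267, 131, 5, 6, 16], [266, 130, 18, 15, 43], [279, 132, 10, 7, 30], [261, 134, 5, 6, 14], [240, 138, 7, 6, 16], [243, 142, 14, 11, 38], [450, 145, 7, 14, 24], [265, 148, 7, 9, 30], [250, 153, 9, 9, 31], [238, 155, 8, 12, 53], [227, 156, 9, 6, 34], [263, 160, 4, 5, 14], [268, 161, 3, 10, 25], [243, 165, 8, 15, 67], [438, 169, 69, 47, 566], [326, 176, 9, 8, 50], [340, 181, 6, 13, 38], [413, 185, 36, 30, 658], [240, 195, 28, 29, 301], [404, 207, 7, 23, 62], [386, 213, 5, 16, 33], [289, 228, 16, 8, 60], [492, 228, 7, 11, 27], [249, 235, 40, 31, 471], [212, 240, 34, 34, 508], [411, 243, 10, 20, 103], [386, 257, 28, 24, 304], [469, 286, 10, 17, 94], [369, 304, 16, 8, 70], [395, 309, 82, 52, 2140]]
```

```bash
python3 -c "
from plant import robot
print(robot.close_job())"
```

```text
the job is handed in; nothing more can be done
None
```

The case stands clamped on the ratchet clamp's base with the sprung pad pushed in by about 9 mm of its 14 mm by camera measurement; the handle is released, and the job was handed in at about 24 s with no verdict returned.

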